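# Mount the earring bar on its display foot

### The arm

A 7-joint arm with a two-finger parallel gripper is mounted at the origin on the work surface. World frame = base frame: x ahead of the robot, y to its left, z up, the work surface at z = 0. Lengths are in m, angles in rad, forces in N, time in s.
With the tool pointing down it reaches from about 0.4 to 0.85 m from the base axis. Payload 10.4 kg.
Tool frame: the origin (TCP) lies midway between the tips of the shut fingers; the grasp point (between the pads) lies 19 mm behind it; z points along the fingers, y is the line along which they close (so a half turn about z gives the same grasp; the last joint's range is limited). The gripper opens to 87 mm and grips with 3 to 60 N. Pads are 19 mm wide; open, the fingers measure 117 mm over their backs; the gripper's body (75 mm by 190 mm) begins 51 mm behind the grasp point.
Start: joints at [1.274, 0.332, -0.065, 1.46, 0.022, 1.35, -0.088], TCP at [0.169, -0.602, 0.223] pointing down, gripper open.
Joint ranges: [-2.6, 2.6], [-0.5, 2.12], [-1.47, 1.34], [0.16, 2.42], [-1.27, 4.41], [0.06, 2.06], [-2.6, 2.6]. Speed limits (rad/s): [2.22, 2.22, 2.79, 2.79, 3.14, 3.14, 3.14].

### API

Orientations are given as a unit quaternion [x, y, z, w].
In Python, from bench import r gives the robot as it stands.
- The arm moves only by the tool arm_command, never from a script. Its arguments are lists of equal length, an entry for each row: "xyz": the shift along the world's x, y, z in m, a list of three; "rot": the turn, a rotation vector about the world's x, y, z in rad, a list of three. In form: {"xyz": [[tx, ty, tz], ...], "rot": [[ax, ay, az], ...]}. A call has 1 to 20 rows; each row is the pose to reach, as a shift and turn from the pose commanded when the call began; what a row does not reach only later rows make up. A row lasts 1/12 s, in which the tool goes at most 41.7 mm and 7.16 degrees, less where a joint would pass 70% of its speed; a pose out of reach is approached as far as the arm can. A call with a gripper value outside its range is refused whole. "grip" is the opening, from 0 (shut) to 1 (fully open), set as the call begins (left out, the last holds). The fingers move at their own pace and stop on an object; "squeeze" is the grip in N (left out, the last holds). Time passes only in rows, so rows that repeat a pose let the fingers close. It gives the time, the measured TCP pose, the force, the opening and the grip force at its end, in the units of the state.
- r.read_state(): the state, without advancing time (a new reading comes with each control period).
- r.camera(name): name is "side" or "top" or "wrist"; returns the picture (420x560x3 uint8, red, green, blue); there is no depth.
- r.camera_model(name): a dict with "fx", "fy", "cx", "cy" (pixels), "T" (4x4, takes a point from camera to world coordinates). Camera axes: x right, y up, looking along -z (the intrinsics and any distortion apply to the point x, -y, -z); pixel columns grow to the right and rows downward; lengths in m; the calibration is good to about 2 mm. A picture is of the moment at which its call begins: read the wrist's pose just before it. camera_model takes no time and is no camera call; for the wrist camera it gives the pose at the moment of the call.
- r.close_job(): hands the job in; it is judged then, once.
Trained networks look in the newest picture that a camera, given by its name, has taken for a name from the list of things; names that differ only in an ending like _2 or _b are one class to them, and where a whole thing is asked for, a point or a joint stands for the part that bears it (a point fixed in the world has none). Each returns a list of dicts, best first, with "conf" (0 to 1); they miss things now and then, are a little off and sometimes report something else, mostly with a low value. They report only what shows in the picture. A call takes as long as a camera call. They do not tell look-alikes from the thing itself.
- r.look_for(label, camera): "at" ([x, y, z] in m, in the coordinates of the camera as it stood for that picture, good to about 4 mm: the middle of the surface that is visible of it).
- r.spot_point(label, camera): "at" ([x, y, z] in m, in the coordinates of the camera as it stood for that picture, good to about 4 mm: a listed point, or the origin of a listed thing).
The state is a dict: "time": time; "joint_positions": joint angles; "joint_vel": joint speeds; "joint_torque": joint torques, N m; "ee_pos": TCP position; "eef_rot": TCP orientation; "ft_force": force on the tool from outside, world axes, zero at the start; "torque": the same for the moment, N m; "width": finger opening in m; "grip_force": force on a finger pad.
Only numpy, scipy, OpenCV 4.12 (cv2) and the standard library are available. Lean on these libraries where they do the work, as an engineer would, in place of code of your own. Each camera call takes 0.05 s, during which the arm holds its last target. There are 200 camera calls.

### The job

Fit the loose earring bar onto the empty display foot: lower its T-shaped foot through the narrow slot, press it gently down against the spring, turn it a quarter turn clockwise (seen from above) to the stop, let the spring lift it into its seat and let go, so that it stands upright and locked with its wooden bar along the foot's long side. Feel for the slot rather than forcing it, never push hard on the foot, and leave everything else on the table where it is.

Things in the scene. Friction and masses are not known exactly. Their poses are not given: they have to be found in the camera images.
- bar: Loose earring bar: slim T-shaped display post, 124 mm tall, 0.13 kg, upright in the storage block. Origin: centre of the underside of its steel T-foot, which is 28 (x) x 8 (y) x 6 mm. z up along the stem; x along the T-foot and along the wooden cross bar, which are parallel. Looks the same after a half turn.
- bar_grip (a point): Centre of the dark wooden cross bar, 110 (x) x 14 (y) x 16 mm, on the bar's axis 116 mm above its origin. Grip it here, across its 14 mm.
- bar_disc (a point): On the bar's axis 14.5 mm above its origin: underside of the steel cover disc (40 mm diameter, 4 mm thick). Between the T-foot and the disc runs a round neck of 8 mm diameter, 8.5 mm long; above the disc the stem has 8 mm too.
- foot: The empty display foot: fixed oak block 84 (x) x 116 (y) x 30 mm with a metal insert on top and no bar on it. Origin: centre of its underside, on the table; y along its long side, z up. The insert's plate, 50 (x) x 68 (y) x 4 mm, lies on the block and has one straight slot 32 mm long (along x) and 10 mm wide (along y).
- foot_top (a point): Middle of the foot at the height of the plate's top, 34 mm above the foot's origin. The insert is screwed on through elongated holes: the true slot's centre lies up to 6 mm from this point either way along the foot's y (not in any measured pose), and on it along x. The T-foot enters with the cross bar along the foot's x.
- foot_spring (a point): 30 mm above the foot's origin, in the slot: top of a sprung plunger, 13 mm diameter, level with the plate's underside. It starts to give at 6 N and takes 0.5 N more per mm. The bar can turn once its origin is less than 21.8 mm above the foot's origin; at 19.5 mm (11 N) the cover disc meets the plate and it goes no deeper.
- foot_seat (a point): 24 mm above the foot's origin: height of the bar's origin when seated. The foot lets the bar turn clockwise only (seen from above), from along x to along y, with a solid stop about 4 degrees beyond. Let up there, the spring lifts the T-foot between two 45 degree ribs, 2.2 mm high, against the plate's underside; then it turns no more.
- block: Storage block of light wood, fixed, 80 x 80 x 32 mm, with a 33 mm hole in which the loose bar stands with its cover disc resting on the block. Origin: centre of the underside.
- mounted: A second display foot like the empty one, with its own bar already mounted and hung with earrings, fixed, 148 mm tall, cross bar along its long side (y). Shows how the finished work looks. Origin: centre of the underside.
- cubes: Bystander: two stacked clear bead boxes, 32 x 32 x 42 mm, origin centre of the underside.
- tin: Bystander: round bead tin 42 mm diameter, 28 mm tall, origin centre of the underside.
- tin2: Bystander: round bead tin 42 mm diameter, 42 mm tall, origin centre of the underside.
- spool: Bystander: white thread spool 40 mm diameter, 42 mm tall, origin centre of the underside.
- tray: Bystander: blue sorting tray 85 x 125 x 26 mm, origin centre of the underside.
- phone: Bystander: phone lying flat, 74 x 150 x 9 mm, origin centre of the underside.
- pliers: Bystander: jewellery pliers lying flat, about 155 x 55 x 10 mm, origin at the middle.
Not all that is in view belongs to the job. What is shaped like the bar but green or red is not meant.

How it is judged:
By the outcome, as a careful person would: the job done as asked, in the order asked, and still so for the second after the job is handed in, with the robot touching nothing.
It also fails if it takes over 58 s, if anything falls off the work surface, if the arm or the gripper's body presses on something with over 40 N, if the wrist force passes 120 N, or if a joint passes its speed limit or range.

## Working session

There is one attempt and no reset: what is moved stays moved. The work goes in short steps, Python scripts to look and compute and a tool call to move; the robot and the scene stay as the last step left them, time stands still between calls to the robot, and variables do not carry over. Pictures are saved under pics/ and viewed, at most 10 in all, crops included, and the job is handed in when it is done.

Besides the shell and the picture viewer there is one more tool, called by a JSON object that holds its "name" and its "arguments", one argument or row to a line. arm_command: Moves the arm, as the interface text tells. Its arguments: {"type":"object","properties":{"xyz":{"type":"array"},"rot":{"type":"array"},"grip":{"type":"number"},"squeeze":{"type":"number"}},"required":["xyz","rot"]}

```bash
mkdir -p pics; cat > h.py <<'E'
from bench import r
import numpy as np, cv2
def snap(c,name=None):
    m=r.camera_model(c); im=r.camera(c)
    if name: cv2.imwrite('pics/'+name,im[:,:,::-1])
    return m,im
def w(m,p): return (np.array(m['T'])@np.r_[p,1])[:3]
def px(m,P):
    p=np.linalg.inv(np.array(m['T']))@np.r_[P,1]; return np.round([m['cx']+m['fx']*p[0]/-p[2], m['cy']+m['fy']*p[1]/p[2]],0)
def ray(m,u,v,z):
    T=np.array(m['T']); d=T[:3,:3]@np.array([(u-m['cx'])/m['fx'],-(v-m['cy'])/m['fy'],-1]); return T[:3,3]+d*(z-T[2,3])/d[2]
def find(c,m,labels,f=None):
    for l in labels:
        for o in (f or r.spot_point)(l,c)[:4]:
            P=w(m,o['at']); print(c,l,round(o['conf'],2),np.round(P,4),px(m,P))
E
python3 - <<'E'
from h import *
s=r.read_state(); print(s['time'],s['ee_pos'],s['eef_rot'],s['width'])
for c in('top','side'):
    m,im=snap(c,c+'1.png'); print({k:m[k] for k in m if k!='T'},np.round(m['T'],3))
    find(c,m,['bar','bar_grip','foot','foot_top','block','mounted'])
a=cv2.imread('pics/top1.png');b=cv2.imread('pics/side1.png')
E
```

```text
0.0 [ 0.16887962 -0.60133233  0.22175577] [ 9.90641721e-01  1.36486146e-01 -1.35081674e-04 -7.02989073e-04] 0.08707524160915793
{'fx': 434.91874684182227, 'fy': 434.91874684182227, 'cx': 277.6139714188819, 'cy': 211.29877161879818} [[ 0.028  0.986 -0.166  0.314]
 [-0.999  0.024 -0.029 -0.126]
 [-0.025  0.167  0.986  1.302]
 [ 0.     0.     0.     1.   ]]
top bar 0.91 [ 0.4676 -0.4977 -0.003 ] [414. 237.]
top bar 0.9 [ 0.53   -0.2723  0.0158] [339. 213.]
top bar 0.77 [ 0.307  -0.2887  0.0027] [344. 289.]
top bar 0.58 [ 0.707  -0.3403 -0.0009] [361. 158.]
top bar_grip 0.89 [ 0.4683 -0.4962  0.1149] [426. 232.]
top bar_grip 0.74 [ 0.6958 -0.3388  0.1108] [367. 151.]
top bar_grip 0.74 [ 0.3083 -0.2935  0.1107] [351. 289.]
top bar_grip 0.57 [ 0.5311 -0.2749  0.1285] [345. 206.]
top foot 0.62 [ 0.5424  0.2238 -0.0044] [176. 206.]
top foot_top 0.76 [0.5416 0.2228 0.0365] [173. 204.]
top block 0.65 [ 5.271e-01 -2.703e-01  3.000e-04] [338. 215.]
top mounted 0.79 [ 0.5857 -0.0166 -0.0033] [255. 194.]
top mounted 0.22 [ 0.4072  0.1311 -0.0018] [204. 251.]
{'fx': 440.4727777822553, 'fy': 440.4727777822553, 'cx': 277.0244909482222, 'cy': 216.78154575516137} [[-0.985  0.086 -0.151  0.346]
 [-0.172 -0.578  0.797  0.728]
 [-0.019  0.811  0.584  0.705]
 [ 0.     0.     0.     1.   ]]
side bar 0.8 [ 0.5289 -0.2766  0.0196] [279. 202.]
side bar 0.78 [ 0.472  -0.5005  0.0042] [309. 169.]
side bar 0.64 [ 0.6999 -0.3472 -0.0014] [227. 191.]
side bar 0.55 [ 0.3114 -0.2937 -0.0024] [358. 212.]
side bar_grip 0.96 [ 0.6962 -0.3449  0.1126] [225. 157.]
side bar_grip 0.85 [ 0.3086 -0.2954  0.1135] [363. 175.]
side bar_grip 0.59 [ 0.5318 -0.2783  0.1327] [278. 166.]
side bar_grip 0.58 [ 0.4691 -0.5018  0.114 ] [311. 137.]
side foot 0.56 [ 0.5412  0.2189 -0.0031] [230. 353.]
side foot_top 0.8 [0.5464 0.2199 0.0306] [226. 342.]
side block 0.96 [ 5.289e-01 -2.762e-01  5.000e-04] [279. 208.]
side mounted 0.7 [ 0.5802 -0.0166  0.0032] [239. 267.]
```

View pics/top1.png

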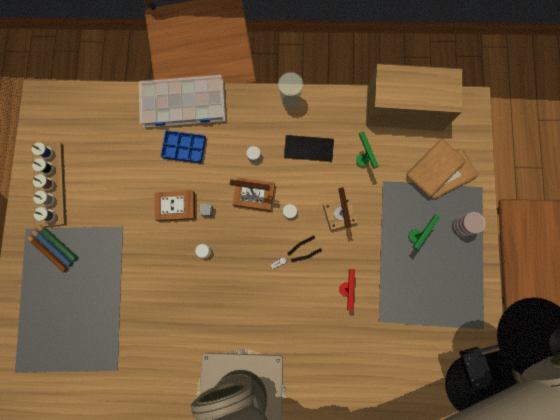

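View pics/side1.png

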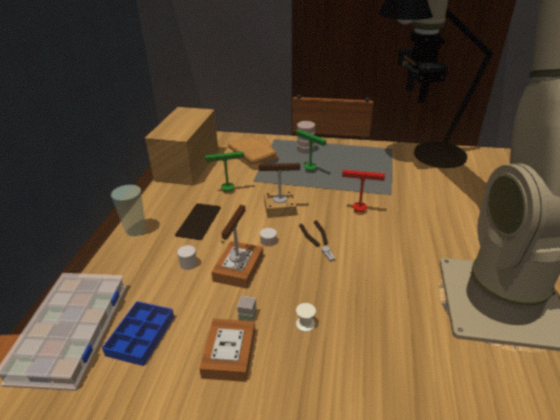

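The top picture shows these bar look-alikes: green at (427,232), green at (368,150), red at (351,290), the mounted wooden bar at (252,190), and the loose wooden bar in the storage block at (345,205). I choose the last. The empty foot is at (175,205), and the boxes stand close to its right at (206,210).

```bash
python3 - <<'E'
from h import *
a=cv2.imread('pics/top1.png')
c1=cv2.resize(a[175:240,310:375],None,fx=6,fy=6,interpolation=cv2.INTER_CUBIC)
c2=cv2.resize(a[175:240,150:215],None,fx=6,fy=6,interpolation=cv2.INTER_CUBIC)
cv2.imwrite('pics/crop1.png',np.hstack([c1,c2]))
E
```

```text
(no output)
```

View pics/crop1.png

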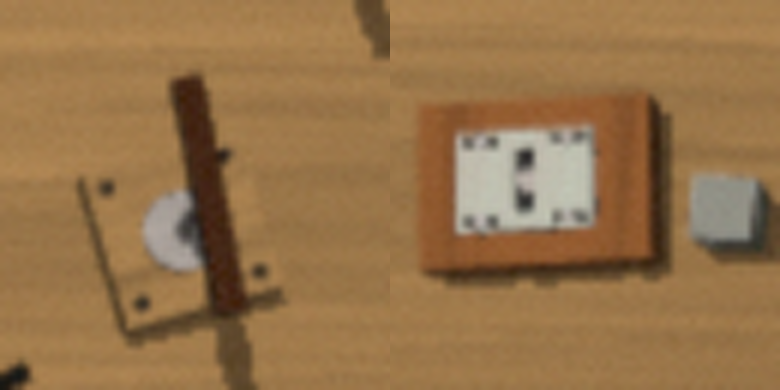

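The crop shows the dark wooden bar above a steel disc on the light storage block, so the choice holds. Its ends are near pixels (341,188) and (348,227). The foot's slot runs up-down, centred near (172.5,205).

```bash
python3 - <<'E'
from h import *
m=r.camera_model('top')
A=ray(m,310+187/6,175+78/6,.1415);B=ray(m,310+229/6,175+312/6,.1415)
print('bar',A,B,(A+B)/2,np.arctan2(*(A-B)[1::-1]),np.linalg.norm(A-B))
P=[ray(m,150+(u-390)/6,175+v/6,.034) for u,v in((457,130),(592,125),(597,227),(457,236),(525,180))]
d=P[0]-P[1];d2=P[3]-P[2]
print(np.round(P,4),np.arctan2(-d[0],d[1]),np.arctan2(-d2[0],d2[1]))
Q=[ray(m,150+(u-390)/6,175+v/6,.03) for u,v in((420,103),(652,95),(655,257),(424,272))]
print(np.round(Q,4),np.mean(Q,0)); 
for a,b in((0,1),(3,2)):
  d=Q[a]-Q[b];print(np.arctan2(-d[0],d[1]))
w_=r.camera_model('wrist');print(np.round(w_['T'],3),w_['fx'])
E
```

```text
bar [ 0.5786442  -0.26319942  0.1415    ] [ 0.47208908 -0.28229595  0.1415    ] [ 0.52536664 -0.27274769  0.1415    ] 0.1773348109594851 0.10825280957042203
[[0.5644 0.2611 0.034 ]
 [0.5685 0.1935 0.034 ]
 [0.5171 0.1877 0.034 ]
 [0.5109 0.2571 0.034 ]
 [0.5399 0.2252 0.034 ]] 0.060702649327783194 0.0889528265590164
[[0.5786 0.282  0.03  ]
 [0.5853 0.1653 0.03  ]
 [0.5034 0.1588 0.03  ]
 [0.4931 0.2735 0.03  ]] [0.54008544 0.219897   0.03      ]
0.05789630695015457
0.08979030740990493
[[ 0.271  0.931  0.243  0.235]
 [-0.963  0.262  0.068 -0.582]
 [-0.    -0.253  0.968  0.384]
 [ 0.     0.     0.     1.   ]] 305.6836528912943
```

{"name": "arm_command", "arguments": {
  "xyz": [
    [0.01,0.01,0.02],
    [0.03,0.03,0.04],
    [0.055,0.05,0.04],
    [0.08,0.07,0.04],
    [0.105,0.09,0.04],
    [0.13,0.115,0.04],
    [0.155,0.14,0.04],
    [0.18,0.16,0.04],
    [0.205,0.185,0.04],
    [0.23,0.21,0.04],
    [0.255,0.23,0.04],
    [0.28,0.25,0.04],
    [0.3,0.27,0.04],
    [0.32,0.29,0.04],
    [0.335,0.305,0.04],
    [0.35,0.32,0.04],
    [0.359,0.326,0.04],
    [0.359,0.326,0.04],
    [0.359,0.326,0.04],
    [0.359,0.326,0.04]
  ],
  "rot": [
    [0,0,0.12],
    [0,0,0.24],
    [0,0,0.36],
    [0,0,0.48],
    [0,0,0.6],
    [0,0,0.72],
    [0,0,0.84],
    [0,0,0.96],
    [0,0,1.08],
    [0,0,1.2],
    [0,0,1.32],
    [0,0,1.44],
    [0,0,1.56],
    [0,0,1.68],
    [0,0,1.8],
    [0,0,1.92],
    [0,0,2.04],
    [0,0,2.16],
    [0,0,2.28],
    [0,0,2.4]
  ],
  "grip": 0.6
}}

```text
time: 2.37
ee_pos: [0.5282, -0.2755, 0.2625]
eef_rot: [0.229, 0.974, 0.0, -0.0]
ft_force: [0.1, -0.8, -0.3]
width: 0.052
grip_force: 0.0
```

{"name": "arm_command", "arguments": {
  "xyz": [
    [0,0,0],
    [0,0,0],
    [0,0,0],
    [0,0,0],
    [0,0,0],
    [0,0,0],
    [0,0,0]
  ],
  "rot": [
    [0,0,0.12],
    [0,0,0.24],
    [0,0,0.36],
    [0,0,0.48],
    [0,0,0.6],
    [0,0,0.645],
    [0,0,0.645]
  ]
}}

```text
time: 2.95
ee_pos: [0.5279, -0.2759, 0.2626]
eef_rot: [-0.089, 0.996, 0.0, -0.0]
ft_force: [-0.4, 0.1, 0.5]
width: 0.0521
grip_force: 0.0
```

```bash
python3 - <<'E'
from h import *
s=r.read_state(); print(s['time'],s['ee_pos'],s['eef_rot'],s['width'],s['joint_positions'],s['ft_force'])
m,im=snap('wrist','w1.png')
find('wrist',m,['bar','bar_grip','bar_disc','block'])
print(px(m,s['ee_pos']))
E
```

```text
2.95 [ 0.5279416  -0.27586872  0.2625599 ] [-8.94611045e-02  9.95990314e-01  6.88325222e-05 -1.67418119e-05] 0.0521027618237902 [ 0.96788711  0.32845433 -0.71304922  1.45131384  0.214324    1.44108559
  2.00369343] [-0.36271394  0.09408193  0.49060131]
wrist bar 0.9 [ 0.3077 -0.2936  0.0004] [297.   6.]
wrist bar 0.9 [ 4.700e-01 -5.004e-01 -5.000e-04] [119. 113.]
wrist bar 0.58 [ 0.5279 -0.2735  0.019 ] [281. 188.]
wrist bar_grip 0.86 [ 0.5283 -0.2717  0.1308] [283. 208.]
wrist bar_grip 0.74 [ 0.471  -0.5016  0.1186] [ 54. 105.]
wrist bar_disc 0.7 [ 0.4668 -0.4968  0.0145] [116. 110.]
wrist bar_disc 0.62 [ 0.5266 -0.2791  0.0342] [277. 188.]
wrist bar_disc 0.55 [ 0.3062 -0.2969  0.0105] [295.   1.]
wrist block 0.98 [ 0.5296 -0.276  -0.0013] [279. 187.]
[278. 261.]
```

View pics/w1.png

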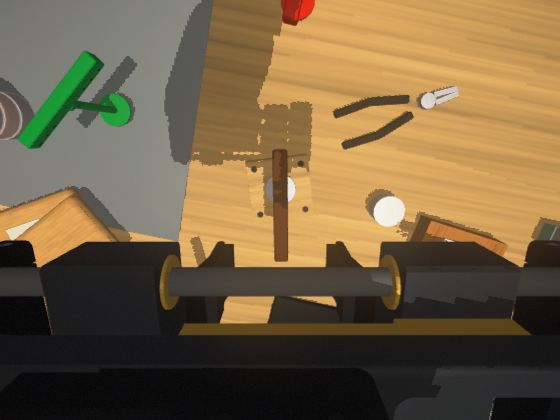

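The wrist picture shows the wooden bar from (280,150) to (281,261), running straight between the fingers.

```bash
python3 - <<'E'
from h import *
m=r.camera_model('wrist')
im=cv2.imread('pics/w1.png').astype(int)
# bar mask
b,g,rr=im[...,0],im[...,1],im[...,2]
for v in (155,175,205,230,250,257):
    row=rr[v,262:300]+g[v,262:300]; print(v,262+np.where(row<150)[0][[0,-1]])
A=ray(m,280,150,.1415);B=ray(m,281,261,.1415);print(A,B,(A+B)/2,np.arctan2(*(B-A)[1::-1]))
E
```

```text
155 [273 286]
175 [280 286]Traceback (most recent call last):
  File "<stdin>", line 7, in <module>
IndexError: index 0 is out of bounds for axis 0 with size 0
```

```bash
python3 - <<'E'
from h import *
m=r.camera_model('wrist')
im=cv2.imread('pics/w1.png').astype(int)[140:266,255:305]
b,g,rr=im[...,0],im[...,1],im[...,2]
k=((rr+g<220)&(rr>1.5*g)&(rr>25)).astype(np.uint8)
n,l,s,c=cv2.connectedComponentsWithStats(k);i=1+s[1:,4].argmax();print(s[i],c[i]+[255,140])
ys,xs=np.where(l==i)
mid=[(v,xs[ys==v].min()+255,xs[ys==v].max()+255) for v in(15,30,60,90,110)];print([(v+140,int(a),int(b_)) for v,a,b_ in mid])
f=np.polyfit([v+140 for v,_,_ in mid],[(a+b_)/2 for _,a,b_ in mid],1)
A,B=[ray(m,np.polyval(f,v),v,.1415) for v in(150,261)];print(A,B,(A+B)/2,np.arctan2(*(B-A)[1::-1]))
E
```

```text
[ 19  62  14  59 691] [280.43704776 232.80752533]Traceback (most recent call last):
  File "<stdin>", line 8, in <module>
    return umr_minimum(a, axis, None, out, keepdims, initial, where)
ValueError: zero-size array to reduction operation minimum which has no identity
```

```bash
python3 - <<'E'
from h import *
m=r.camera_model('wrist')
A=ray(m,280,150,.1415);B=ray(m,281,261,.1415);print(A,B,(A+B)/2,np.arctan2(*(B-A)[1::-1]))
E
```

```text
[ 0.47285581 -0.28411031  0.1415    ] [ 0.57914493 -0.26416089  0.1415    ] [ 0.52600037 -0.2741356   0.1415    ] 0.18553167022329306
```

{"name": "arm_command", "arguments": {
  "xyz": [
    [0,0,-0.02],
    [0,0,-0.05],
    [0,0.001,-0.08],
    [0,0.001,-0.105],
    [0,0.001,-0.125],
    [0,0.001,-0.14],
    [0,0.001,-0.148],
    [0,0.001,-0.148],
    [0,0.001,-0.148]
  ],
  "rot": [
    [0,0,0.004],
    [0,0,0.004],
    [0,0,0.004],
    [0,0,0.004],
    [0,0,0.004],
    [0,0,0.004],
    [0,0,0.004],
    [0,0,0.004],
    [0,0,0.004]
  ]
}}

```text
time: 3.95
ee_pos: [0.5282, -0.2747, 0.1151]
eef_rot: [-0.09, 0.996, 0.0, 0.0]
ft_force: [0.9, 0.1, 0.6]
width: 0.0528
grip_force: 0.0
```

{"name": "arm_command", "arguments": {
  "xyz": [
    [0,0,0],
    [0,0,0],
    [0,0,0],
    [0,0,0],
    [0,0,0],
    [0,0,0]
  ],
  "rot": [
    [0,0,0],
    [0,0,0],
    [0,0,0],
    [0,0,0],
    [0,0,0],
    [0,0,0]
  ],
  "grip": 0,
  "squeeze": 30
}}

```text
time: 4.45
ee_pos: [0.5281, -0.2748, 0.1148]
eef_rot: [-0.09, 0.996, -0.0, 0.0]
ft_force: [-0.4, 0.8, 0.2]
width: 0.0199
grip_force: 0.0
```

{"name": "arm_command", "arguments": {
  "xyz": [
    [0,0,0],
    [0,0,0],
    [0,0,0],
    [0,0,0]
  ],
  "rot": [
    [0,0,0],
    [0,0,0],
    [0,0,0],
    [0,0,0]
  ],
  "grip": 0,
  "squeeze": 40
}}

```text
time: 4.78
ee_pos: [0.528, -0.2748, 0.1146]
eef_rot: [-0.09, 0.996, -0.0, 0.0]
ft_force: [-0.2, -0.4, 0.6]
width: 0.0137
grip_force: 40.0
```

{"name": "arm_command", "arguments": {
  "xyz": [
    [0,0,0.01],
    [0,0,0.03],
    [0,0,0.05],
    [0,0,0.07],
    [0,0,0.09],
    [0,0,0.11],
    [0,0,0.125],
    [0,0,0.13],
    [0,0,0.13],
    [0,0,0.13]
  ],
  "rot": [
    [0,0,0],
    [0,0,0],
    [0,0,0],
    [0,0,0],
    [0,0,0],
    [0,0,0],
    [0,0,0],
    [0,0,0],
    [0,0,0],
    [0,0,0]
  ]
}}

```text
time: 5.62
ee_pos: [0.5278, -0.2746, 0.244]
eef_rot: [-0.091, 0.996, 0.0, -0.0]
ft_force: [0.5, 0.0, -1.7]
width: 0.0137
grip_force: 40.0
```

```bash
python3 - <<'E'
from h import *
s=r.read_state(); print(s['time'],s['ee_pos'],s['eef_rot'],s['width'],s['ft_force'],s['torque'])
m,im=snap('wrist','w2.png')
find('wrist',m,['bar','bar_grip','bar_disc'])
E
```

```text
5.6167 [ 0.52777822 -0.27461181  0.24403841] [-9.05238632e-02  9.95894233e-01  1.64925036e-04 -2.82433455e-04] 0.013712527892924981 [ 0.50295552  0.02146442 -1.72495767] [ 0.11748205 -0.16447877  0.00949872]
wrist bar 0.91 [ 0.4678 -0.4984 -0.0029] [113. 110.]
wrist bar 0.58 [ 0.5274 -0.2734  0.1461] [280. 216.]
wrist bar_grip 0.8 [ 0.4667 -0.4983  0.1185] [41. 98.]
wrist bar_grip 0.66 [ 0.5292 -0.2736  0.2611] [279. 277.]
wrist bar_disc 0.59 [ 0.4674 -0.4942  0.0129] [110. 109.]
```

View pics/w2.png

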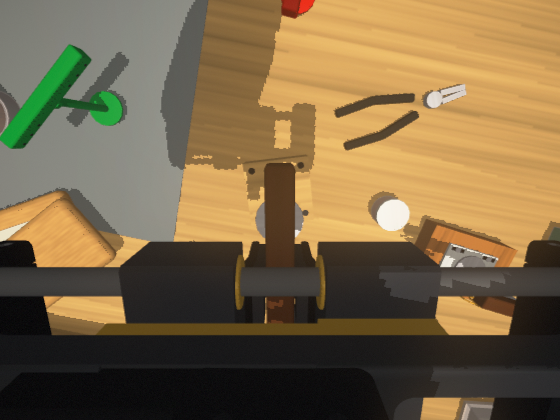

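The bar is held square across its middle. Its front end is at (280,163), and the disc shows symmetrically at columns 256–303, so the stem hangs straight.

{"name": "arm_command", "arguments": {
  "xyz": [
    [0,0.005,0.03],
    [0.002,0.02,0.056],
    [0.006,0.045,0.056],
    [0.01,0.075,0.056],
    [0.015,0.105,0.056],
    [0.02,0.135,0.056],
    [0.025,0.17,0.056],
    [0.03,0.205,0.056],
    [0.035,0.24,0.056],
    [0.04,0.275,0.056],
    [0.045,0.31,0.056],
    [0.05,0.345,0.056],
    [0.055,0.38,0.056],
    [0.06,0.415,0.056],
    [0.065,0.445,0.056],
    [0.07,0.47,0.056],
    [0.072,0.488,0.056],
    [0.072,0.497,0.056],
    [0.072,0.497,0.056],
    [0.072,0.497,0.056]
  ],
  "rot": [
    [0,0,0],
    [0,0,-0.01],
    [0,0,-0.02],
    [0,0,-0.03],
    [0,0,-0.04],
    [0,0,-0.05],
    [0,0,-0.06],
    [0,0,-0.07],
    [0,0,-0.08],
    [0,0,-0.09],
    [0,0,-0.1],
    [0,0,-0.105],
    [0,0,-0.105],
    [0,0,-0.105],
    [0,0,-0.105],
    [0,0,-0.105],
    [0,0,-0.105],
    [0,0,-0.105],
    [0,0,-0.105],
    [0,0,-0.105]
  ]
}}

```text
time: 7.48
ee_pos: [0.6, 0.2216, 0.3002]
eef_rot: [-0.038, 0.999, -0.0, -0.0]
ft_force: [0.4, -0.3, -1.4]
width: 0.0133
grip_force: 40.0
```

{"name": "arm_command", "arguments": {
  "xyz": [
    [0,0,0],
    [0,0,0],
    [0,0,0]
  ],
  "rot": [
    [0,0,0],
    [0,0,0],
    [0,0,0]
  ]
}}

```text
time: 7.73
ee_pos: [0.6004, 0.2208, 0.3007]
eef_rot: [-0.037, 0.999, -0.0, 0.0]
ft_force: [0.3, -0.1, -1.4]
width: 0.0136
grip_force: 40.0
```

```bash
python3 - <<'E'
from h import *
s=r.read_state(); print(s['time'],s['ee_pos'],s['eef_rot'],s['width'],s['ft_force'],s['joint_positions'])
m,im=snap('wrist','w3.png')
find('wrist',m,['foot','foot_top','bar_grip','bar','cubes'])
p=px(m,[.54,.222,.034]);print(p)
u,v=int(p[0]),int(p[1])
a=cv2.imread('pics/w3.png')[max(0,v-65):v+65,u-70:u+70]
print(max(0,v-65),u-70)
cv2.imwrite('pics/w3c.png',cv2.resize(a,None,fx=5,fy=4.6*0+5,interpolation=cv2.INTER_CUBIC)[:600])
n=px(m,[.6-.001,.222,.3])
E
```

```text
7.7333 [0.60039646 0.22077196 0.30072183] [-3.70655476e-02  9.99312792e-01 -2.41710110e-04  1.73438609e-04] 0.013558473428683989 [ 0.26280602 -0.08347021 -1.39135735] [ 0.17604397  0.46962344 -0.88270736  1.25339707  0.35772042  1.57605603
  0.99696475]
wrist foot 0.9 [ 0.5409  0.2207 -0.001 ] [282. 141.]
wrist foot 0.63 [0.5441 0.2217 0.0236] [283. 144.]
wrist foot_top 0.81 [0.5417 0.2215 0.035 ] [283. 143.]
wrist bar_grip 0.93 [0.5992 0.222  0.3177] [280. 272.]
wrist bar_grip 0.7 [ 0.5283  0.1217 -0.0033] [215. 127.]
wrist bar 0.59 [0.5995 0.2204 0.2041] [278. 216.]
wrist cubes 0.93 [ 0.5275  0.1233 -0.0035] [216. 127.]
[283. 141.]
76 213
```

View pics/w3c.png

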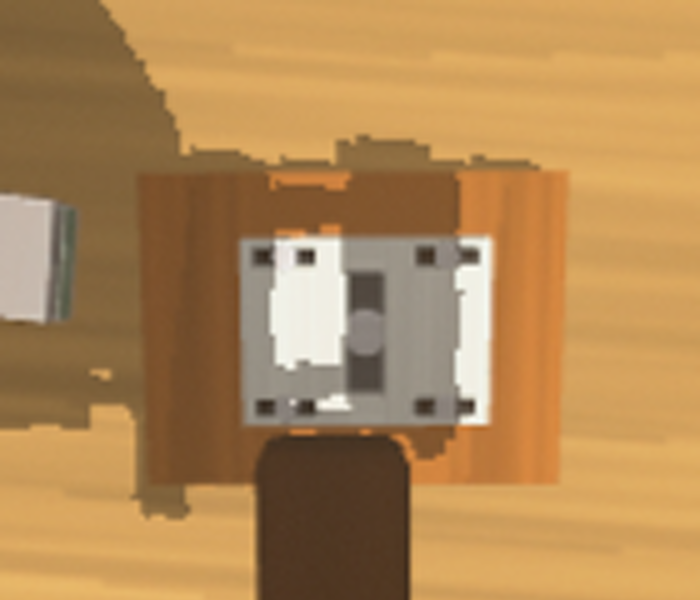

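The crop shows the empty foot square to the held bar. The slot runs from crop rows 271 to 393 with its centre at crop (366,332), and the plunger is visible in it. The slot sits to the right (+y) of the block's middle (≈354). The held bar's end is at crop (333,435).

```bash
python3 - <<'E'
from h import *
m=r.camera_model('wrist'); s=r.read_state(); t=np.array(s['ee_pos'])
S=ray(m,213.0+366/5,76+332/5,.034)
a,b=ray(m,213.+366/5,76+271/5,.034),ray(m,213+366/5,76+393/5,.034)
print('slot',S,'len',np.linalg.norm(a-b),np.arctan2(*(b-a)[1::-1]))
bl=[ray(m,213+u/5,76+v/5,.03) for u,v in((138,172),(569,172),(559,484),(150,484))];print('block',np.mean(bl,0),bl)
y=np.pi+.074
e=ray(m,213+333/5,76+435/5,t[2]+.027); x=np.array([np.cos(y),np.sin(y)])
print('end',e,'centre off',(e[:2]-.055*x-t[:2]), t)
E
```

```text
slot [0.54061041 0.22754538 0.034     ] len 0.03237609945278149 0.08166901532994751
block [0.54093955 0.22434968 0.03      ] [array([0.5037328 , 0.16327703, 0.03      ]), array([0.49492402, 0.27850159, 0.03      ]), array([0.57815789, 0.28531105, 0.03      ]), array([0.5869435 , 0.17030906, 0.03      ])]
end [0.54250489 0.21869615 0.32763507] centre off [-0.00270139  0.00071609] [0.60005576 0.22204636 0.30063507]
```

{"name": "arm_command", "arguments": {
  "xyz": [
    [-0.02,0.002,0],
    [-0.04,0.004,-0.005],
    [-0.055,0.0046,-0.02],
    [-0.057,0.0046,-0.045],
    [-0.057,0.0046,-0.07],
    [-0.057,0.0046,-0.095],
    [-0.057,0.0046,-0.12],
    [-0.057,0.0046,-0.14],
    [-0.057,0.0046,-0.155],
    [-0.057,0.0046,-0.162],
    [-0.057,0.0046,-0.163],
    [-0.057,0.0046,-0.163],
    [-0.057,0.0046,-0.163]
  ],
  "rot": [
    [0,0,0.003],
    [0,0,0.003],
    [0,0,0.003],
    [0,0,0.003],
    [0,0,0.003],
    [0,0,0.003],
    [0,0,0.003],
    [0,0,0.003],
    [0,0,0.003],
    [0,0,0.003],
    [0,0,0.003],
    [0,0,0.003],
    [0,0,0.003]
  ]
}}

```text
time: 9.12
ee_pos: [0.5436, 0.2273, 0.1387]
eef_rot: [-0.04, 0.999, 0.0, 0.001]
ft_force: [0.4, 0.8, -1.5]
width: 0.0136
grip_force: 40.0
```

```bash
python3 - <<'E'
from h import *
s=r.read_state(); print(s['time'],s['ee_pos'],s['eef_rot'],s['width'],s['ft_force'],s['torque'])
m,im=snap('side','s2.png')
p=px(m,[.543,.224,.06]);u,v=map(int,p);print(u-35,v-30)
cv2.imwrite('pics/s2c.png',cv2.resize(im[v-40:v+30,u-45:u+45,::-1],None,fx=8,fy=8,interpolation=cv2.INTER_CUBIC))
E
```

```text
9.1167 [0.54355022 0.22728423 0.13874904] [-3.95983370e-02  9.99215370e-01  3.49042466e-04  7.02453724e-04] 0.013564408083609198 [ 0.42961424  0.78956901 -1.4801382 ] [ 0.05957601 -0.13774118  0.00421153]
190 304
```

View pics/s2c.png

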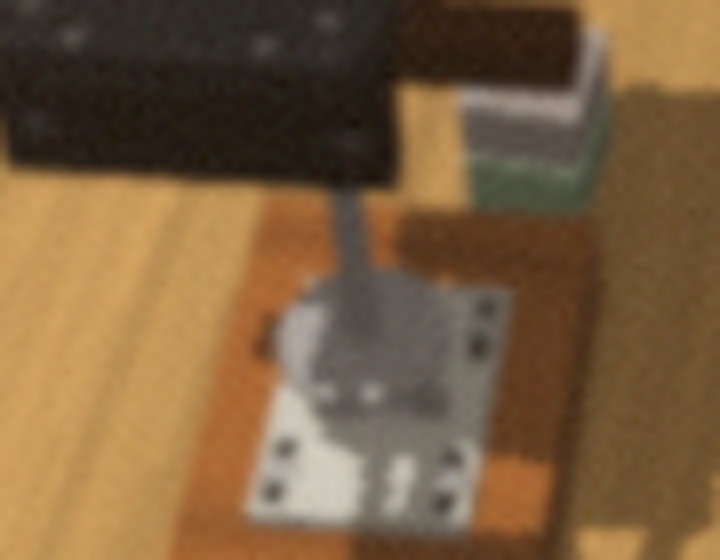

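The side crop shows the bar upright over the plate with the disc above the slot. The slot is hidden behind the disc, so I will feel for it.

{"name": "arm_command", "arguments": {
  "xyz": [
    [0,-0.0008,-0.002],
    [0,-0.0008,-0.004],
    [0,-0.0008,-0.006],
    [0,-0.0008,-0.007],
    [0,-0.0008,-0.008],
    [0,-0.0008,-0.009],
    [0,-0.0008,-0.009],
    [0,-0.0008,-0.009]
  ],
  "rot": [
    [0,0,0],
    [0,0,0],
    [0,0,0],
    [0,0,0],
    [0,0,0],
    [0,0,0],
    [0,0,0],
    [0,0,0]
  ]
}}

```text
time: 9.83
ee_pos: [0.543, 0.2261, 0.1286]
eef_rot: [-0.04, 0.999, 0.0, -0.0]
ft_force: [0.3, -0.1, -2.5]
width: 0.0136
grip_force: 40.0
```

{"name": "arm_command", "arguments": {
  "xyz": [
    [0,0,-0.001],
    [0,0,-0.002],
    [0,0,-0.003],
    [0,0,-0.003],
    [0,0,-0.003]
  ],
  "rot": [
    [0,0,0],
    [0,0,0],
    [0,0,0],
    [0,0,0],
    [0,0,0]
  ]
}}

```text
time: 10.25
ee_pos: [0.5433, 0.2263, 0.1261]
eef_rot: [-0.04, 0.999, 0.0, 0.0]
ft_force: [-0.6, 0.4, 5.1]
width: 0.0135
grip_force: 40.0
```

{"name": "arm_command", "arguments": {
  "xyz": [
    [0,0,-0.001],
    [0,0,-0.002],
    [0,0,-0.003],
    [0,0,-0.004],
    [0,0,-0.005],
    [0,0,-0.006],
    [0,0,-0.006],
    [0,0,-0.006]
  ],
  "rot": [
    [0,0,0],
    [0,0,0],
    [0,0,0],
    [0,0,0],
    [0,0,0],
    [0,0,0],
    [0,0,0],
    [0,0,0]
  ]
}}

```text
time: 10.92
ee_pos: [0.5435, 0.2264, 0.1203]
eef_rot: [-0.04, 0.999, 0.0, 0.001]
ft_force: [-1.0, -0.5, 8.2]
width: 0.0137
grip_force: 40.0
```

{"name": "arm_command", "arguments": {
  "xyz": [
    [0,0,-0.001],
    [0,0,-0.002],
    [0,0,-0.0025],
    [0,0,-0.0025],
    [0,0,-0.0025]
  ],
  "rot": [
    [0,0,0],
    [0,0,0],
    [0,0,0],
    [0,0,0],
    [0,0,0]
  ]
}}

```text
time: 11.33
ee_pos: [0.5436, 0.2265, 0.1181]
eef_rot: [-0.04, 0.999, 0.0, 0.001]
ft_force: [-0.1, -0.4, 8.1]
width: 0.0137
grip_force: 40.0
```

{"name": "arm_command", "arguments": {
  "xyz": [
    [0,0,-0.0005],
    [0,-0.0002,-0.0005],
    [0,-0.0004,-0.0005],
    [-0.0001,-0.0006,-0.0005],
    [-0.0002,-0.0008,-0.0005],
    [-0.0002,-0.0008,-0.0005]
  ],
  "rot": [
    [0,0,0],
    [0,0,-0.1],
    [0,0,-0.2],
    [0,0,-0.3],
    [0,0,-0.4],
    [0,0,-0.4]
  ]
}}

```text
time: 11.83
ee_pos: [0.5436, 0.2257, 0.1178]
eef_rot: [0.163, 0.987, 0.001, 0.001]
ft_force: [-0.5, -0.4, 9.0]
width: 0.0137
grip_force: 40.0
```

```bash
python3 - <<'E'
from h import *
s=r.read_state(); print(s['time'],s['ee_pos'],s['eef_rot'],s['ft_force'],s['torque'])
m,im=snap('wrist','w4.png');find('wrist',m,['bar_grip'])
E
```

```text
11.8333 [0.54364396 0.2257254  0.11782328] [1.62913507e-01 9.86639576e-01 5.65594032e-04 1.10257002e-03] [-0.46696296 -0.38305754  8.99403897] [-0.06775983 -0.11632872  0.00212396]
wrist bar_grip 0.6 [0.5409 0.2258 0.1391] [277. 274.]
```

{"name": "arm_command", "arguments": {
  "xyz": [
    [-0.0001,-0.0002,0],
    [-0.0003,-0.0004,0],
    [-0.0004,-0.0005,0],
    [-0.0006,-0.0007,0],
    [-0.0007,-0.0008,0],
    [-0.0009,-0.0009,0],
    [-0.001,-0.001,0],
    [-0.0012,-0.0011,0],
    [-0.0014,-0.0012,0],
    [-0.0015,-0.0012,0],
    [-0.0015,-0.0012,0]
  ],
  "rot": [
    [0,0,-0.1],
    [0,0,-0.2],
    [0,0,-0.3],
    [0,0,-0.4],
    [0,0,-0.5],
    [0,0,-0.6],
    [0,0,-0.7],
    [0,0,-0.8],
    [0,0,-0.9],
    [0,0,-1.0],
    [0,0,-1.0]
  ]
}}

```text
time: 12.85
ee_pos: [0.5424, 0.2245, 0.1179]
eef_rot: [0.616, 0.788, 0.001, 0.001]
ft_force: [0.2, -0.5, 8.3]
width: 0.0134
grip_force: 40.0
```

```bash
python3 - <<'E'
from h import *
s=r.read_state(); print(s['time'],s['ee_pos'],s['eef_rot'],s['ft_force'],s['torque'],s['joint_positions'])
m,im=snap('wrist');find('wrist',m,['bar_grip'])
E
```

```text
12.85 [0.54238997 0.22450949 0.11794923] [0.61599641 0.78774746 0.00122714 0.00092766] [ 0.24160555 -0.50665943  8.31049053] [-0.15558645 -0.27682487  0.02389718] [ 0.03650748  0.39660317 -0.62407202  1.66823012  0.25033913  1.15456273
 -0.4086133 ]
wrist bar_grip 0.63 [0.5395 0.2276 0.1365] [277. 270.]
```

{"name": "arm_command", "arguments": {
  "xyz": [
    [-0.0002,0,0],
    [-0.0003,0,0],
    [-0.0003,0,0],
    [-0.0004,0,0],
    [-0.0004,0,0],
    [-0.0004,0,0],
    [-0.0004,0,0]
  ],
  "rot": [
    [0,0,-0.06],
    [0,0,-0.12],
    [0,0,-0.16],
    [0,0,-0.19],
    [0,0,-0.21],
    [0,0,-0.23],
    [0,0,-0.23]
  ]
}}

```text
time: 13.53
ee_pos: [0.5419, 0.2245, 0.1179]
eef_rot: [0.7, 0.714, 0.001, 0.001]
ft_force: [0.4, -0.9, 8.4]
width: 0.0134
grip_force: 40.0
```

```bash
python3 - <<'E'
from h import *
s=r.read_state(); q=s['eef_rot'];print(s['time'],s['ee_pos'],2*np.arctan2(q[1],q[0]),s['ft_force'],s['torque'])
E
```

```text
13.5333 [0.54192761 0.2244909  0.11787245] 1.5895199190137121 [ 0.35608894 -0.91852871  8.38407724] [-0.18367879 -0.24619446  0.06100233]
```

{"name": "arm_command", "arguments": {
  "xyz": [
    [0,0,0],
    [0,0,0],
    [0,0,0],
    [0,0,0]
  ],
  "rot": [
    [0,0,-0.015],
    [0,0,-0.03],
    [0,0,-0.04],
    [0,0,-0.04]
  ]
}}

```text
time: 13.87
ee_pos: [0.5418, 0.2246, 0.1179]
eef_rot: [0.714, 0.7, 0.001, 0.001]
ft_force: [0.0, -0.8, 8.5]
width: 0.0134
grip_force: 40.0
```

```bash
python3 - <<'E'
from h import *
s=r.read_state(); q=s['eef_rot'];print(s['time'],s['ee_pos'],2*np.arctan2(q[1],q[0]),s['ft_force'],s['torque'])
E
```

```text
13.8667 [0.54179525 0.22455255 0.11787979] 1.5503229736623976 [ 4.56796913e-03 -7.96740600e-01  8.49966575e+00] [-0.12988101 -0.08224276  0.0833515 ]
```

{"name": "arm_command", "arguments": {
  "xyz": [
    [0,0,0],
    [0,0,0],
    [0,0,0.0005],
    [0,0,0.001],
    [0,0,0.0015],
    [0,0,0.002],
    [0,0,0.0025],
    [0,0,0.003],
    [0,0,0.003]
  ],
  "rot": [
    [0,0,0.03],
    [0,0,0.06],
    [0,0,0.08],
    [0,0,0.08],
    [0,0,0.08],
    [0,0,0.08],
    [0,0,0.08],
    [0,0,0.08],
    [0,0,0.08]
  ]
}}

```text
time: 14.62
ee_pos: [0.5418, 0.2244, 0.1207]
eef_rot: [0.686, 0.728, 0.001, 0.001]
ft_force: [-0.1, -0.4, 7.9]
width: 0.0137
grip_force: 40.0
```

```bash
python3 - <<'E'
from h import *
s=r.read_state(); q=s['eef_rot'];print(s['time'],s['ee_pos'],2*np.arctan2(q[1],q[0]),s['ft_force'],s['torque'])
E
```

```text
14.6167 [0.54175535 0.22444863 0.1206931 ] 1.6307173936944197 [-0.06157648 -0.4057157   7.93134313] [-0.06782369 -0.21315965  0.01574682]
```

{"name": "arm_command", "arguments": {
  "xyz": [
    [0,0,0.0005],
    [0,0,0.001],
    [0,0,0.001]
  ],
  "rot": [
    [0,0,0],
    [0,0,0],
    [0,0,0]
  ]
}}

```text
time: 14.87
ee_pos: [0.5414, 0.2243, 0.121]
eef_rot: [0.686, 0.728, 0.001, 0.0]
ft_force: [1.0, 0.0, 4.9]
width: 0.0136
grip_force: 40.0
```

```bash
python3 - <<'E'
from h import *
s=r.read_state(); q=s['eef_rot'];print(s['time'],s['ee_pos'],2*np.arctan2(q[1],q[0]),s['ft_force'],s['torque'])
E
```

```text
14.8667 [0.54135742 0.22425245 0.12102165] 1.6307761439397697 [1.0344404  0.02001179 4.91785266] [ 0.02171379 -0.46932386 -0.04414118]
```

{"name": "arm_command", "arguments": {
  "xyz": [
    [0,0,0],
    [0,0,0],
    [0,0,0],
    [0,0,0],
    [0,0,0],
    [0,0,0]
  ],
  "rot": [
    [0,0,0],
    [0,0,0],
    [0,0,0],
    [0,0,0],
    [0,0,0],
    [0,0,0]
  ],
  "grip": 0.5
}}

```text
time: 15.37
ee_pos: [0.5408, 0.224, 0.1204]
eef_rot: [0.686, 0.728, -0.0, -0.0]
ft_force: [0.2, 0.2, -0.1]
width: 0.0412
grip_force: 0.0
```

{"name": "arm_command", "arguments": {
  "xyz": [
    [0,0,0.01],
    [0,0,0.025],
    [0,0,0.045],
    [0,0,0.07],
    [0,0,0.1],
    [0,0,0.13],
    [0,0,0.15],
    [-0.02,0,0.17],
    [-0.05,0,0.18],
    [-0.08,0,0.18],
    [-0.1,0,0.18],
    [-0.1,0,0.18],
    [-0.1,0,0.18]
  ],
  "rot": [
    [0,0,0],
    [0,0,0],
    [0,0,0],
    [0,0,0],
    [0,0,0],
    [0,0,0],
    [0,0,0],
    [0,0,0],
    [0,0,0],
    [0,0,0],
    [0,0,0],
    [0,0,0],
    [0,0,0]
  ]
}}

```text
time: 16.45
ee_pos: [0.4404, 0.2242, 0.3018]
eef_rot: [0.685, 0.728, 0.001, 0.001]
ft_force: [-0.4, -1.0, 0.5]
width: 0.0433
grip_force: 0.0
```

```bash
python3 - <<'E'
from h import *
s=r.read_state(); print(s['time'],s['ee_pos'],s['ft_force'],s['width'])
m,im=snap('side'); find('side',m,['bar','bar_grip'])
u,v=map(int,px(m,[.543,.224,.06]))
a=cv2.resize(im[v-40:v+35,u-40:u+40,::-1],None,fx=5,fy=5,interpolation=cv2.INTER_CUBIC)
m,im=snap('top'); find('top',m,['bar_grip'])
b=cv2.resize(im[170:245,130:210,::-1],None,fx=5,fy=5,interpolation=cv2.INTER_CUBIC)
cv2.imwrite('pics/f.png',np.hstack([a,b]))
E
```

```text
16.45 [0.44044333 0.22421033 0.3018188 ] [-0.3909392  -0.97687954  0.46509287] 0.043290876511871815
side bar 0.75 [ 3.096e-01 -2.957e-01  3.000e-04] [358. 211.]
side bar 0.67 [0.5412 0.2256 0.0244] [228. 347.]
side bar 0.61 [ 0.6979 -0.3467 -0.0036] [228. 191.]
side bar_grip 0.91 [0.5438 0.2215 0.1441] [221. 301.]
side bar_grip 0.83 [ 0.3098 -0.3004  0.1104] [362. 175.]
side bar_grip 0.64 [ 0.6952 -0.3463  0.1111] [225. 157.]
side bar_grip 0.41 [ 0.466  -0.5019  0.113 ] [312. 138.]
top bar_grip 0.94 [ 0.6985 -0.3356  0.1132] [366. 149.]
top bar_grip 0.91 [ 0.3092 -0.2895  0.1119] [349. 289.]
top bar_grip 0.63 [0.5425 0.2274 0.1346] [162. 197.]
top bar_grip 0.6 [ 0.4684 -0.4962  0.1137] [426. 232.]
```

View pics/f.png

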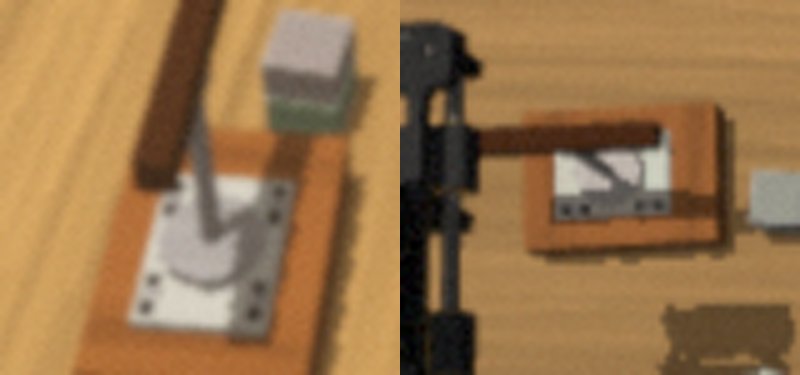

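The bar stands upright with its cross bar parallel to the foot's long side. The network puts its origin at about 24 mm, which is the seat height, and the boxes next to the foot are undisturbed. The gripper is clear.

```bash
python3 -c "
from bench import r
print(r.close_job())"
```

```text
the job is handed in; nothing more can be done
None
```

I fitted the loose earring bar in the display foot, turned it a quarter turn clockwise and let it go. The last pictures show it upright at seat height with the wooden bar along the foot's long side, and I handed the job in about 17 s into the 58 s limit.

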